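# Hold the sprung dish clamp open at the mark

### The job

Make the trimming wheel safe by pressing the red, the yellow and then the green key on its control box, one at a time and fully down each, leaving the blue key alone. Then pull the orange handle of the sprung clamp jaw out until its black pointer lines up with the red mark, and keep holding it still there so that the potter can lift the dish out: finish while holding, do not let go. Do not disturb the dish, the jar, the tumbler or the spatula.

Things in the scene. Friction and masses are not known exactly. Their poses are not given: they have to be found in the camera images.
- key_red_top (a point): Red round push key, 28 mm across, on the wheel's control box; the point is the centre of its top face, 64 mm above the table; press straight down. The four keys stand in a square, 70 mm apart centre to centre, and which colour is where changes. Each is sprung, needs about 5 N to go fully down (6 mm) and comes up by itself.
- key_yellow_top (a point): Yellow round push key, 28 mm across, on the wheel's control box; the point is the centre of its top face, 64 mm above the table; press straight down. The four keys stand in a square, 70 mm apart centre to centre, and which colour is where changes. Each is sprung, needs about 5 N to go fully down (6 mm) and comes up by itself.
- key_green_top (a point): Green round push key, 28 mm across, on the wheel's control box; the point is the centre of its top face, 64 mm above the table; press straight down. The four keys stand in a square, 70 mm apart centre to centre, and which colour is where changes. Each is sprung, needs about 5 N to go fully down (6 mm) and comes up by itself.
- key_blue_top (a point): Blue round push key, 28 mm across, on the wheel's control box; the point is the centre of its top face, 64 mm above the table; press straight down. The four keys stand in a square, 70 mm apart centre to centre, and which colour is where changes. Each is sprung, needs about 5 N to go fully down (6 mm) and comes up by itself. Starts the wheel: leave alone.
- key_red (a joint): how far the red key is down, m: 0 up, 0.006 fully down; counts as pressed beyond 0.004 and as up below 0.002
- key_yellow (a joint): how far the yellow key is down, m: 0 up, 0.006 fully down; counts as pressed beyond 0.004 and as up below 0.002
- key_green (a joint): how far the green key is down, m: 0 up, 0.006 fully down; counts as pressed beyond 0.004 and as up below 0.002
- key_blue (a joint): how far the blue key is down, m: 0 up, 0.006 fully down; counts as pressed beyond 0.004 and as up below 0.002
- handle (a point): orange upright handle plate of the sliding clamp jaw: 16 mm thick along the slide, 50 mm wide across it, its top 106 mm and its foot 41 mm above the table (it stands on a grey carriage 44 mm wide). The point is in its middle, 80 mm above the table. Its own x axis runs level along the slide towards the dish; the jaw opens along -x, roughly towards the robot. Free room to 85 mm on the dish side (the jaw block there is 55 mm high), open on the other side.
- jaw (a joint): how far the jaw is pulled out, m: 0 shut (as at the start), end stop at 0.090. A spring pulls it shut with 3 N plus 70 N per metre of pull (5 to 8 N at the mark); it springs back when released.
- pointer (a point): tip of the black pointer, 5 mm wide, that sticks out sideways (+y of the clamp) from the jaw's carriage, 74 mm from the slide's centre line and level with the middle of the handle; 34 mm above the table; moves with the handle; axes like the handle's
- mark_line (a point): the red mark, a bar 5 mm wide and 34 mm long clipped across the white scale beside the slide; the point is 82 mm from the slide's centre line, 34 mm above the table; axes like the handle's. It stands 35 to 70 mm along -x from the shut pointer and differs each time; the jaw is at the mark when pointer and mark have the same x along the slide.
- dish_c (a point): middle of the fragile upturned terracotta dish in the clamp, 180 mm across, 62 mm high, standing 34 mm above the table (top at 96 mm), loose on a steel disc, centre 205 mm from the shut handle along +x; the point is half-way up. Do not disturb.
- jar_mid (a point): amber lidded jar, 64 mm across, 100 mm high, loose; point half-way up; leave alone
- tumbler_mid (a point): blue ceramic tumbler, 72 mm across, 85 mm high, loose; point half-way up; leave alone
- spatula_grip (a point): wooden spatula lying on the bench left of the clamp, 280 mm long, blade 65 mm wide, handle 20 mm thick; point on its handle; leave alone
- jig: the clamp's plywood board, fixed to the bench; origin on the table under the middle of the shut handle, x along the slide towards the dish; behind the handle the board reaches 115 mm towards the robot (-x), 18 mm thick
- panel: grey control box, fixed, 160 x 160 mm, 45 mm high; origin on the table under its centre
- dish: the dish (see dish_c); origin at the middle of its underside
- jar: the jar; origin under its centre
- tumbler: the tumbler; origin under its centre
- spatula: the spatula; lies flat
There are look-alikes about, which are no part of the job. What is shaped like the tumbler but pink is not meant.

How it is judged (in metres and radians):
On the way, in this order (a step that is already met when the one before it is completed fails the run):
1. the red key is pressed down, alone, with the jaw still shut (value of joint key_red above 0.004 m and value of joint jaw below 0.008 m and value of joint each of key_yellow, key_green, key_blue below 0.002 m), for 0.05 s.
2. the yellow key is pressed down, alone, with the jaw still shut (value of joint key_yellow above 0.004 m and value of joint jaw below 0.008 m and value of joint each of key_red, key_green, key_blue below 0.002 m), for 0.05 s.
3. the green key is pressed down, alone, with the jaw still shut (value of joint key_green above 0.004 m and value of joint jaw below 0.008 m and value of joint each of key_red, key_yellow, key_blue below 0.002 m), for 0.05 s.
At the end, for the whole second after the job is handed in: The fingers hold the jaw (more than 2 N) with its pointer within 5 mm of the red mark along the slide and still (under 10 mm/s); nothing else props the jaw; all keys are up; the dish lies within 15 mm, the jar, tumbler and spatula within 30 mm of where they were (x of pointer in the frame of mark_line between -0.005 and 0.005 m and value of joint jaw above 0.025 m and velocity of joint jaw between -0.01 and 0.01 m/s and contact force between jaw and the fingers above 2 N and contact force between jaw and jar below 0.3 N and contact force between jaw and tumbler below 0.3 N and contact force between jaw and spatula below 0.3 N and contact force between jaw and dish below 0.3 N and distance of dish_c from where it was at the start of the episode below 0.015 m and distance of each of jar_mid, tumbler_mid, spatula_grip from where it was at the start of the episode below 0.03 m and value of joint each of key_red, key_yellow, key_green, key_blue below 0.002 m); the arm keeps its last pose, push and grip.
It fails at once if the blue key is pressed (value of joint key_blue above 0.004 m).
It fails at once if two keys are down together (value of joint each of key_red, key_yellow above 0.003 m or value of joint each of key_red, key_green above 0.003 m or value of joint each of key_red, key_blue above 0.003 m or value of joint each of key_yellow, key_green above 0.003 m or value of joint each of key_yellow, key_blue above 0.003 m or value of joint each of key_green, key_blue above 0.003 m).
It fails at once if the dish is shifted (more than 15 mm) or tipped (distance of dish_c from where it was at the start of the episode above 0.015 m or angle between dish_c's own z axis and vertical above 0.15 rad).
It fails at once if the jar, the tumbler or the spatula is moved more than 30 mm, or the jar or tumbler tipped (distance of any of jar_mid, tumbler_mid, spatula_grip from where it was at the start of the episode above 0.03 m or angle between any of jar_mid, tumbler_mid's own z axis and vertical above 0.3 rad).
It also fails if it takes over 51 s, if anything falls off the work surface, if the arm or the gripper's body presses on something with over 40 N, if the wrist force passes 120 N, or if a joint passes its speed limit or range.

### The arm

A 6-joint arm with a two-finger parallel gripper is mounted at the origin on the work surface. World frame = base frame: x ahead of the robot, y to its left, z up, the work surface at z = 0. Lengths are in mm, angles in rad, forces in N, time in s.
With the tool pointing down it reaches from about 275 to 1000 mm from the base axis. Payload 8.4 kg.
Tool frame: the origin (TCP) lies on the mounting face of the last link; the fingertips stand 173 mm ahead of it and the grasp point (between the pads) lies 155 mm ahead of it; z points along the fingers, y is the line along which they close (so a half turn about z gives the same grasp; the last joint's range is limited). The gripper opens to 85 mm and grips with 20 to 120 N. Pads are 22 mm wide; open, the fingers measure 114 mm over their backs; the gripper's body (76 mm by 85 mm) begins 54 mm behind the grasp point. The pads swing forward as they close: fully open they stand 13 mm farther back than shut.
Start: joints at [1.252, 0.353, 1.633, -0, 1.155, -0.002], TCP at [194.704, 593.902, 404.681] pointing down, gripper open.
Joint ranges: [-2.63, 2.63], [-0.92, 2.1], [0.06, 2.66], [-1.3, 4.44], [0, 2.69], [-3.02, 3.02]. Speed limits (rad/s): [2.22, 2.22, 2.79, 3.14, 3.14, 3.14].

### API

Orientations are given as [roll, pitch, yaw] about the fixed x, y, z axes, in that order (R = Rz(yaw) Ry(pitch) Rx(roll)).
In Python, from rig import r gives the robot as it stands.
- The arm moves only by the tool apply_moves, never from a script. Its argument "deltas" is a list of rows, each an object with "claw": the gripper command: -1 is fully open, 1 is shut, values between are in proportion; "delta_pos": the shift along the tool's x, y, z in cm, a list of three; "yaw": the turn about the tool's z in rad. In form: [{"claw": claw, "delta_pos": [tx, ty, tz], "yaw": yaw}, ...]. A call has 1 to 8 rows; each row shifts and turns the commanded pose from where the row before left it, along the tool's axes as they then stand; what a row does not reach is not made up. A row lasts 1/8 s, in which the tool goes at most 62.5 mm and 10.7 degrees, less where a joint would pass 70% of its speed; a pose out of reach is approached as far as the arm can. A call with a gripper value outside its range is refused whole. The fingers move at their own pace and stop on an object; "grip_force" is the grip in N (left out, the last holds). Time passes only in rows, so rows that do not move let the fingers close. It gives the time, the measured TCP pose, the force, the opening and the grip force at its end, in the units of the state.
- r.sense(): the state, without advancing time (a new reading comes with each control period).
- r.grab_frame(name): name is "scene" or "top" or "wrist"; returns a dict with "img" (480x640x3 uint8, blue, green, red), "z_map" (480x640 float32, mm along the optical axis (not along the pixel's ray), 0 where there is no reading), "fx", "fy", "cx", "cy" (pixels), "eye" and "rotation" of the camera in the world; the wrist camera has in their place "T_tool_cam" (4x4, takes a point from camera to tool coordinates, whose origin is the TCP and whose axes are the flange's). Camera axes: x right, y up, looking along -z (the intrinsics and any distortion apply to the point x, -y, -z); pixel columns grow to the right and rows downward; lengths in mm; the calibration is good to about 2 mm. A picture is of the moment at which its call begins: read the wrist's pose just before it.
- r.sign_off(): hands the job in; it is judged then, once.
The state is a dict: "clock": time; "qpos": joint angles; "qvel": joint speeds; "joint_efforts": joint torques, N m; "eef_pos": TCP position; "tcp_rot": TCP orientation; "contact_force": force on the tool from outside, world axes, zero at the start; "wrist_torque": the same for the moment, N m; "opening": opening from 0.0 (shut) to 1.0 (fully open); "grasp_force": force on a finger pad.
Only numpy, scipy, OpenCV 4.12 (cv2) and the standard library are available. Lean on these libraries where they do the work, as an engineer would, in place of code of your own. Each camera call takes 0.05 s, during which the arm holds its last target. There are 200 camera calls.

## Working session

There is one attempt and no reset: what is moved stays moved. The work goes in short steps, Python scripts to look and compute and a tool call to move; the robot and the scene stay as the last step left them, time stands still between calls to the robot, and variables do not carry over. Pictures are saved under pics/ and viewed, at most 10 in all, crops included, and the job is handed in when it is done.

Besides the shell and the picture viewer there is one more tool, called after "Call:" in YAML: its name, and indented under it one key for each argument. apply_moves: Moves the arm, as the interface text tells. Its arguments: {"type":"object","properties":{"deltas":{"type":"array"},"grip_force":{"type":"number"}},"required":["deltas"]}

```bash
ls; mkdir -p pics; cat > h.py <<'E'
import numpy as np,cv2
from rig import r
def world(f,u,v,d=None):
    if d is None:
        p=f["z_map"][v-1:v+2,u-1:u+2]; d=np.median(p[p>0])
    c=np.array([(u-f["cx"])/f["fx"]*d,-(v-f["cy"])/f["fy"]*d,-d])
    return np.array(f["rotation"])@c+np.array(f["eye"])
def world_z(f,u,v,z):
    c=np.array([(u-f["cx"])/f["fx"],-(v-f["cy"])/f["fy"],-1.])
    w=np.array(f["rotation"])@c; e=np.array(f["eye"])
    return e+w*(z-e[2])/w[2]
E
python3 - <<'E'
from h import *
import pickle
print(r.sense())
for n in("top","scene"):
    f=r.grab_frame(n); pickle.dump(f,open(n+".pkl","wb")); cv2.imwrite(f"pics/{n}.png",f["img"])
    print({k:v for k,v in f.items() if k not in("img","z_map")})
E
```

```text
pics
{'clock': 0.0, 'qpos': array([ 1.25158705e+00,  3.53654916e-01,  1.63415596e+00, -2.90000182e-05,
        1.15522355e+00, -2.39938800e-03]), 'qvel': array([-0.00153484,  0.00291657, -0.00158503,  0.00018325, -0.00052925,
        0.00271491]), 'joint_efforts': array([ 1.79626106e-03, -6.05240250e+01, -3.42074239e+01,  2.04429284e-05,
        9.23693151e-03,  6.07884942e-08]), 'eef_pos': array([194.63666717, 593.65982242, 403.94794804]), 'tcp_rot': array([-3.14015082e+00,  2.30553219e-05,  2.82479451e+00]), 'contact_force': array([-0.33887794,  0.55025448,  0.18056177]), 'wrist_torque': array([-0.03449901,  0.01154941, -0.03321937]), 'grasp_force': 0.0, 'opening': 1.0008049056348027}
{'fx': 544.8708174893843, 'fy': 544.8708174893843, 'cx': 320.7555097709234, 'cy': 255.71985782996035, 'eye': array([ 444.83253169,   72.07181859, 1092.23155037]), 'rotation': array([ 0.16685747, -0.01910066, -1.55152656])}
{'fx': 594.5189760391432, 'fy': 594.5189760391432, 'cx': 310.8688365139243, 'cy': 242.27144084484712, 'eye': array([1453.15409798,  758.85707563, 1020.13469198]), 'rotation': array([8.59098553e-01, 1.11262879e-03, 2.24961730e+00])}
```

```bash
sed -i 's/np.array(f\["rotation"\])@/rot(f["rotation"])@/; 1a from scipy.spatial.transform import Rotation\nrot=lambda a: Rotation.from_euler("xyz",a).as_matrix()' h.py; cat h.py
```

```text
import numpy as np,cv2
from scipy.spatial.transform import Rotation
rot=lambda a: Rotation.from_euler("xyz",a).as_matrix()
from rig import r
def world(f,u,v,d=None):
    if d is None:
        p=f["z_map"][v-1:v+2,u-1:u+2]; d=np.median(p[p>0])
    c=np.array([(u-f["cx"])/f["fx"]*d,-(v-f["cy"])/f["fy"]*d,-d])
    return rot(f["rotation"])@c+np.array(f["eye"])
def world_z(f,u,v,z):
    c=np.array([(u-f["cx"])/f["fx"],-(v-f["cy"])/f["fy"],-1.])
    w=rot(f["rotation"])@c; e=np.array(f["eye"])
    return e+w*(z-e[2])/w[2]
```

View pics/top.png

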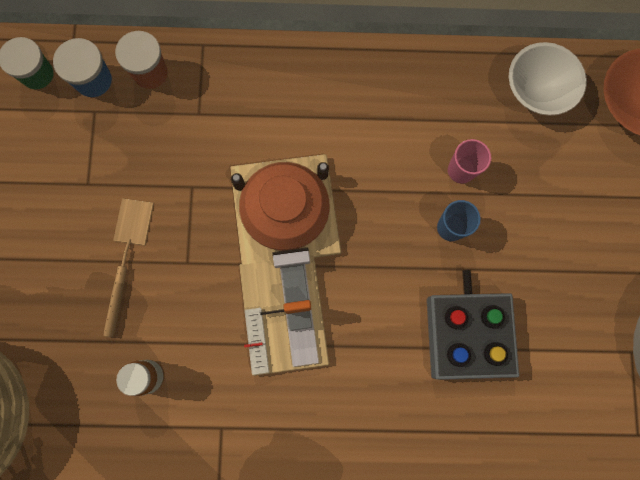

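View pics/scene.png

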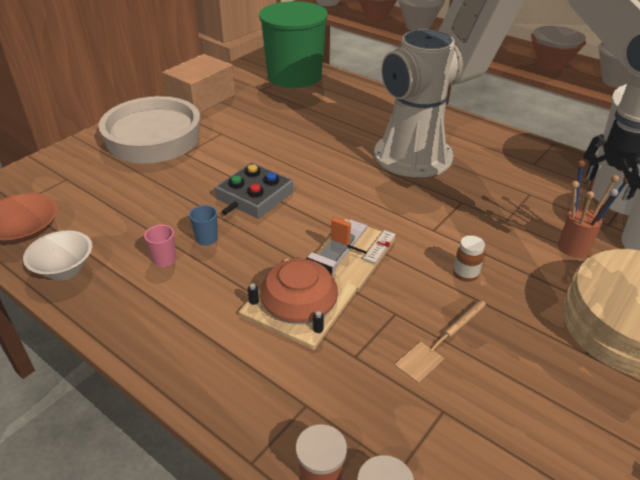

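The top view shows the keys red (458,317), green (495,316), blue (461,355) and yellow (498,354). The orange handle is at (297,308), the pointer tip at about (262,313) and the red mark at about (255,346). Possible confusions: pink tumbler (470,160) against blue tumbler (459,221), and the blue and yellow keys next to each other. Next is an enlarged crop to check these.

```bash
python3 - <<'E'
from h import *
import pickle
f=pickle.load(open("top.pkl","rb")); im=f["img"]
a=cv2.resize(im[275:385,235:335],None,fx=4,fy=4,interpolation=cv2.INTER_CUBIC)
b=cv2.resize(im[285:395,420:520],None,fx=4,fy=4,interpolation=cv2.INTER_CUBIC)
cv2.imwrite("pics/crop.png",np.hstack([a,b]))
hsv=cv2.cvtColor(im,cv2.COLOR_BGR2HSV)
K={}
for n,(u,v) in dict(red=(458,317),green=(495,316),blue=(461,355),yellow=(498,354)).items():
    print(n,hsv[v,u],world_z(f,u,v,64).round(1),world(f,u,v).round(1))
    h=hsv[v,u,0].astype(int)
    w=hsv[v-14:v+15,u-14:u+15].astype(int); m=(np.minimum(abs(w[...,0]-h),180-abs(w[...,0]-h))<8)&(w[...,1]>130)&(w[...,2]>60)
    yy,xx=np.nonzero(m); c=(u-14+xx.mean(),v-14+yy.mean()); K[n]=world_z(f,*c,64); print("  c",c,m.sum(),K[n].round(1))
print([np.linalg.norm(K[a]-K[b]).round(1) for a,b in(("red","green"),("red","blue"),("yellow","green"),("yellow","blue"))])
for u,v in((290,309),(297,308),(305,306)): print("handle top",world_z(f,u,v,106).round(1),world(f,u,v).round(1))
E
```

```text
red [  1 211 162] [ 506.9 -205.5   64. ] [ 506.7 -204.2   68.7]
  c (np.float64(457.580310880829), np.float64(317.020725388601)) 193 [ 506.9 -204.7   64. ]
green [ 65 153 107] [ 510.3 -275.8   64. ] [ 509.9 -274.    69.4]
  c (np.float64(494.3076923076923), np.float64(315.85798816568047)) 169 [ 510.5 -274.5   64. ]
blue [110 178 142] [ 436.4 -209.5   64. ] [ 436.5 -208.5   67.8]
  c (np.float64(460.3229166666667), np.float64(354.5416666666667)) 192 [ 437.3 -208.3   64. ]
yellow [ 21 184 180] [ 439.6 -279.1   64. ] [ 439.6 -277.3   69.1]
  c (np.float64(497.3478260869565), np.float64(353.6521739130435)) 207 [ 440.2 -277.9   64. ]
[np.float64(69.9), np.float64(69.7), np.float64(70.4), np.float64(69.6)]
handle top [512.6 110.  106. ] [512.6 110.  106.3]
handle top [514.6  97.5 106. ] [514.7  97.5 106. ]
handle top [518.6  83.1 106. ] [518.5  83.1 106.2]
```

View pics/crop.png

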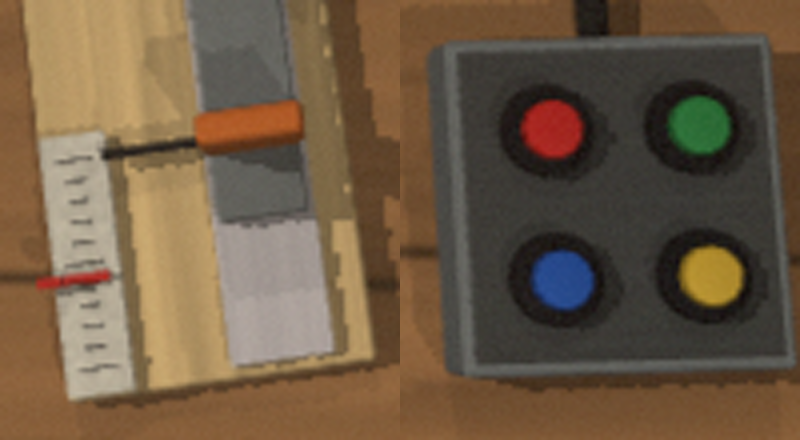

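The crop confirms the colours: red top left, green top right, blue bottom left and yellow bottom right, all 70 mm apart. In full-image pixels the pointer tip is at about (261,313.5), and the red mark bar runs from (244.5,346) to (262.5,343.8).

```bash
python3 - <<'E'
from h import *
import pickle
f=pickle.load(open("top.pkl","rb"))
C=lambda x,y,z:world_z(f,235+x/4-.375,275+y/4-.375,z)
def th(a,b): d=(a-b)[:2]; return np.arctan2(d[1],d[0]).round(4)
print("scale edge",th(C(40,137,32),C(70,400,32)),th(C(103,135,32),C(133,388,32)))
print("carriage",th(C(210,160,41),C(220,222,41)),"bar perp",th(C(110,275,34),C(38,284,34))+np.pi/2,"pointer",th(C(196,142,34),C(104,154,34))+np.pi/2)
print("handle edges",th(C(300,101,106),C(197,115,106))+np.pi/2)
H=np.mean([C(197,115,106),C(300,101,106)],axis=0); print("far top edge mid",H)
t=C(104,154,34); m=C(74,279.5,34); print("tip",t,"mark",m)
for a in(.09,.1,.11,.12): 
    x=np.array([np.cos(a),np.sin(a)]); print(a,"mark from pointer",(m-t)[:2]@x, "pointer rel handle", (t[:2]-(H[:2]-8*x))@x,(t[:2]-(H[:2]-8*x))@[-x[1],x[0]],(m[:2]-(H[:2]-8*x))@[-x[1],x[0]])
s=cv2.cvtColor(f["img"],cv2.COLOR_BGR2HSV)
m=((s[...,0]>5)&(s[...,0]<14)&(s[...,1]>180)&(f["z_map"]>0)); m[:295]=0;m[325:]=0;m[:,:280]=0;m[:,315:]=0
P=np.array([world(f,u,v) for v,u in zip(*np.nonzero(m))]); P=P[P[:,2]>98]; print(len(P),P.mean(0),cv2.minAreaRect(P[:,:2].astype(np.float32)))
E
```

```text
scale edge 0.1556 0.1554
carriage 0.1897 bar perp 0.14269632679489663 pointer 0.15019632679489647
handle edges 0.1560963267948965
far top edge mid [526.14672896  98.20607723 106.        ]
tip [508.42294259 169.26187471  34.        ] mark [448.36558655 181.33145425  34.        ]
0.09 mark from pointer -58.729491582924354 pointer rel handle -3.2656614850173775 72.36120389532552 89.77980265589913
0.1 mark from pointer -58.55237204829529 pointer rel handle -2.5414982278241363 72.47024060253045 90.47525356805336
0.11 mark from pointer -58.369397325254866 pointer rel handle -1.816280829592808 72.57203034606682 91.16165703024657
0.12 mark from pointer -58.18058571112293 pointer rel handle -1.090081811458716 72.66656294704508 91.83894440270458
216 [518.84742449  97.70594979 104.98217655] ((519.3185424804688, 97.90179443359375), (14.632986068725586, 48.39424133300781), 9.541033744812012)
```

Call:
apply_moves:
  deltas:
    - {"claw":1,"delta_pos":[0,0,0],"yaw":0.175}
    - {"claw":1,"delta_pos":[0,0,0],"yaw":0.175}
    - {"claw":1,"delta_pos":[0,0,0],"yaw":0.175}
    - {"claw":1,"delta_pos":[0,0,0],"yaw":0.175}
    - {"claw":1,"delta_pos":[0,0,0],"yaw":0.175}
    - {"claw":1,"delta_pos":[0,0,0],"yaw":0.175}
    - {"claw":1,"delta_pos":[0,0,0],"yaw":0.1}
    - {"claw":1,"delta_pos":[0,0,0],"yaw":0}

```text
clock: 1.1
eef_pos: [194.7, 593.8, 404.3]
tcp_rot: [-3.141, 0.001, 1.676]
contact_force: [0.0, -0.4, -0.0]
opening: -0.002
grasp_force: 0.0
```

Slide yaw is about 0.155 and the handle is at about (518.7, 97.5). The pull to the mark is about 57.5 mm. The wrist yaw should be 1.726, so I'll turn by −0.05 and then travel to the red key.

Call:
apply_moves:
  deltas:
    - {"claw":1,"delta_pos":[0,0,0],"yaw":-0.05}
    - {"claw":1,"delta_pos":[-5.2,1.15,0],"yaw":0}
    - {"claw":1,"delta_pos":[-5.2,1.15,0],"yaw":0}
    - {"claw":1,"delta_pos":[-5.2,1.15,0],"yaw":0}
    - {"claw":1,"delta_pos":[-5.2,1.15,0],"yaw":0}
    - {"claw":1,"delta_pos":[-5.2,1.15,0],"yaw":0}
    - {"claw":1,"delta_pos":[-5.2,1.15,0],"yaw":0}
    - {"claw":1,"delta_pos":[-5.2,1.15,0],"yaw":0}

```text
clock: 2.1
eef_pos: [330.3, 245.0, 404.8]
tcp_rot: [3.141, -0.0, 1.728]
contact_force: [0.6, 0.0, -0.3]
opening: 0.001
grasp_force: 0.0
```

Call:
apply_moves:
  deltas:
    - {"claw":1,"delta_pos":[-5.2,1.15,0],"yaw":0}
    - {"claw":1,"delta_pos":[-5.2,1.15,0],"yaw":0}
    - {"claw":1,"delta_pos":[-5.2,1.15,0],"yaw":0}
    - {"claw":1,"delta_pos":[-5.2,1.15,0],"yaw":0}
    - {"claw":1,"delta_pos":[-5.2,1.15,0],"yaw":0}
    - {"claw":1,"delta_pos":[-5.2,1.15,0],"yaw":0}
    - {"claw":1,"delta_pos":[-5.2,1.15,0],"yaw":0}
    - {"claw":1,"delta_pos":[0,0,0],"yaw":0}

```text
clock: 3.1
eef_pos: [466.4, -103.6, 404.6]
tcp_rot: [3.141, 0.001, 1.724]
contact_force: [-0.8, 0.2, -0.3]
opening: -0.001
grasp_force: 0.0
```

Call:
apply_moves:
  deltas:
    - {"claw":1,"delta_pos":[-5.3,1.22,0],"yaw":0}
    - {"claw":1,"delta_pos":[-5.3,1.22,0],"yaw":0}
    - {"claw":1,"delta_pos":[0,0,5.0],"yaw":0}
    - {"claw":1,"delta_pos":[0,0,5.0],"yaw":0}
    - {"claw":1,"delta_pos":[0,0,4.0],"yaw":0}
    - {"claw":1,"delta_pos":[0,0,1.0],"yaw":0}
    - {"claw":1,"delta_pos":[0,0,0],"yaw":0}

```text
clock: 3.98
eef_pos: [506.0, -201.4, 255.0]
tcp_rot: [-3.141, -0.0, 1.726]
contact_force: [0.3, -0.3, 0.8]
opening: 0.001
grasp_force: 0.0
```

```bash
python3 - <<'E'
from h import *
s=r.sense(); f=r.grab_frame("scene"); print(s["eef_pos"],s["contact_force"])
cv2.imwrite("pics/s2.png",cv2.resize(f["img"][130:230,190:310],None,fx=5,fy=5,interpolation=cv2.INTER_CUBIC))
E
```

```text
[ 506.00409839 -201.38186984  254.96064167] [ 0.32177222 -0.33176992  0.75051389]
```

View pics/s2.png

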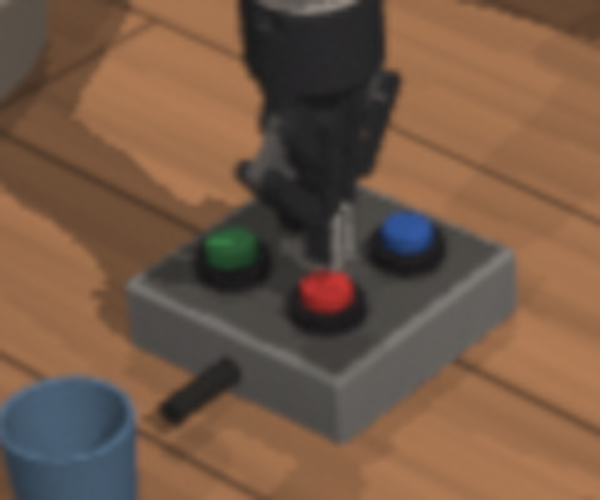

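The shut fingertips stand just above the red key (crop ~(330,280)), clear of its neighbours. I'll correct by 3.5 mm and press.

Call:
apply_moves:
  deltas:
    - {"claw":1,"delta_pos":[-0.35,0.05,1.0],"yaw":0}
    - {"claw":1,"delta_pos":[0,0,0.6],"yaw":0}
    - {"claw":1,"delta_pos":[0,0,0.3],"yaw":0}
    - {"claw":1,"delta_pos":[0,0,0],"yaw":0}

```text
clock: 4.53
eef_pos: [507.4, -205.5, 236.1]
tcp_rot: [3.14, 0.001, 1.725]
contact_force: [1.4, -1.3, 4.6]
opening: 0.0
grasp_force: 2.2
```

Call:
apply_moves:
  deltas:
    - {"claw":1,"delta_pos":[0,0,0.2],"yaw":0}
    - {"claw":1,"delta_pos":[0,0,0.2],"yaw":0}
    - {"claw":1,"delta_pos":[0,0,0.1],"yaw":0}
    - {"claw":1,"delta_pos":[0,0,0],"yaw":0}

```text
clock: 5.03
eef_pos: [507.5, -205.6, 234.7]
tcp_rot: [3.14, 0.001, 1.725]
contact_force: [-10.9, 3.0, 49.0]
opening: -0.004
grasp_force: 24.3
```

Call:
apply_moves:
  deltas:
    - {"claw":1,"delta_pos":[0,0,-3.0],"yaw":0}
    - {"claw":1,"delta_pos":[0,0,0],"yaw":0}
    - {"claw":1,"delta_pos":[-3.05,-3.9,0],"yaw":0}
    - {"claw":1,"delta_pos":[-3.05,-3.9,0],"yaw":0}
    - {"claw":1,"delta_pos":[0,0,0],"yaw":0}
    - {"claw":1,"delta_pos":[0,0,0],"yaw":0}

```text
clock: 5.78
eef_pos: [439.0, -277.2, 260.1]
tcp_rot: [-3.141, -0.001, 1.724]
contact_force: [-0.3, -0.1, -0.7]
opening: -0.004
grasp_force: 0.0
```

Call:
apply_moves:
  deltas:
    - {"claw":1,"delta_pos":[0.0,0.1,1.5],"yaw":0}
    - {"claw":1,"delta_pos":[0,0,0.7],"yaw":0}
    - {"claw":1,"delta_pos":[0,0,0.2],"yaw":0}
    - {"claw":1,"delta_pos":[0,0,0.1],"yaw":0}
    - {"claw":1,"delta_pos":[0,0,0.1],"yaw":0}
    - {"claw":1,"delta_pos":[0,0,0],"yaw":0}

```text
clock: 6.52
eef_pos: [440.3, -276.9, 235.4]
tcp_rot: [3.141, -0.0, 1.725]
contact_force: [-0.3, 5.4, 10.1]
opening: 0.002
grasp_force: 5.1
```

Call:
apply_moves:
  deltas:
    - {"claw":1,"delta_pos":[0,0,0.1],"yaw":0}
    - {"claw":1,"delta_pos":[0,0,0],"yaw":0}

```text
clock: 6.78
eef_pos: [440.3, -276.9, 235.2]
tcp_rot: [3.141, -0.0, 1.725]
contact_force: [-2.5, 7.0, 21.4]
opening: 0.0
grasp_force: 10.7
```

Call:
apply_moves:
  deltas:
    - {"claw":1,"delta_pos":[0,0,-2.7],"yaw":0}
    - {"claw":1,"delta_pos":[0,0,0],"yaw":0}
    - {"claw":1,"delta_pos":[-0.42,3.5,0],"yaw":0}
    - {"claw":1,"delta_pos":[-0.42,3.5,0],"yaw":0}
    - {"claw":1,"delta_pos":[0,0,0],"yaw":0}
    - {"claw":1,"delta_pos":[0,0,0],"yaw":0}

```text
clock: 7.52
eef_pos: [509.7, -274.6, 259.8]
tcp_rot: [-3.14, -0.001, 1.725]
contact_force: [-0.6, 0.1, -0.2]
opening: -0.0
grasp_force: 0.0
```

Call:
apply_moves:
  deltas:
    - {"claw":1,"delta_pos":[0.0,0.05,1.5],"yaw":0}
    - {"claw":1,"delta_pos":[0,0,0.7],"yaw":0}
    - {"claw":1,"delta_pos":[0,0,0.2],"yaw":0}
    - {"claw":1,"delta_pos":[0,0,0.1],"yaw":0}
    - {"claw":1,"delta_pos":[0,0,0.1],"yaw":0}
    - {"claw":1,"delta_pos":[0,0,0.1],"yaw":0}
    - {"claw":1,"delta_pos":[0,0,0],"yaw":0}

```text
clock: 8.4
eef_pos: [510.6, -274.7, 235.2]
tcp_rot: [-3.141, -0.0, 1.725]
contact_force: [-9.4, 3.3, 21.5]
opening: -0.004
grasp_force: 10.3
```

Call:
apply_moves:
  deltas:
    - {"claw":1,"delta_pos":[0,0,-4.5],"yaw":0}
    - {"claw":0,"delta_pos":[0,0,-5.0],"yaw":0}
    - {"claw":-1,"delta_pos":[0,0,-3.0],"yaw":0}
    - {"claw":-1,"delta_pos":[5.2,0.93,0],"yaw":0}
    - {"claw":-1,"delta_pos":[5.2,0.93,0],"yaw":0}
    - {"claw":-1,"delta_pos":[5.2,0.93,0],"yaw":0}
    - {"claw":-1,"delta_pos":[5.2,0.93,0],"yaw":0}
    - {"claw":-1,"delta_pos":[5.2,0.93,0],"yaw":0}

```text
clock: 9.4
eef_pos: [517.2, -9.0, 359.0]
tcp_rot: [3.14, 0.0, 1.725]
contact_force: [0.3, 0.0, 0.5]
opening: 1.0
grasp_force: 0.0
```

Call:
apply_moves:
  deltas:
    - {"claw":-1,"delta_pos":[5.2,0.93,0],"yaw":0}
    - {"claw":-1,"delta_pos":[5.2,0.93,0],"yaw":0}
    - {"claw":-1,"delta_pos":[0,0,0],"yaw":0}
    - {"claw":-1,"delta_pos":[0,0,0],"yaw":0}

```text
clock: 9.9
eef_pos: [519.6, 95.0, 358.7]
tcp_rot: [3.141, 0.0, 1.726]
contact_force: [-0.2, 0.3, -0.7]
opening: 1.001
grasp_force: 0.0
```

```bash
python3 - <<'E'
from h import *
s=r.sense(); f=r.grab_frame("wrist"); print(s["eef_pos"],s["tcp_rot"],f["T_tool_cam"])
cv2.imwrite("pics/w1.png",f["img"])
import pickle; pickle.dump((s,f),open("w1.pkl","wb"))
E
```

```text
[519.57283196  94.98564777 358.70710012] [3.14127222e+00 2.09232987e-04 1.72578252e+00] [[ 1.48353346e-03  9.52841201e-01  3.03465723e-01  7.81199483e+01]
 [ 9.99998860e-01 -1.32817412e-03 -7.18343883e-04  1.27048114e-01]
 [-2.81412329e-04  3.03466443e-01 -9.52842085e-01  3.02902601e+01]
 [ 0.00000000e+00  0.00000000e+00  0.00000000e+00  1.00000000e+00]]
```

View pics/w1.png

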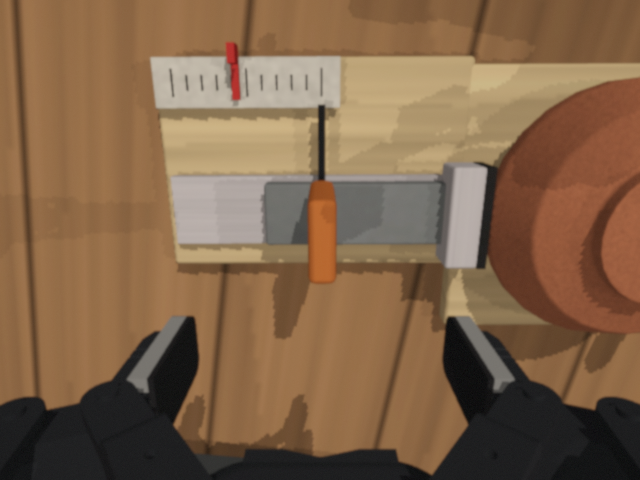

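The wrist view shows the handle centred between the fingers at col 322. The pointer tip is at (321.5,107) and the mark bar runs (232,43)–(237,100). I'll recheck the distance from this view.

```bash
cat >> h.py <<'E'
def wz(s,f,u,v,z):
    T=np.eye(4);T[:3,:3]=rot(s["tcp_rot"]);T[:3,3]=s["eef_pos"];T=T@f["T_tool_cam"]
    w=T[:3,:3]@np.array([(u-f["cx"])/f["fx"],-(v-f["cy"])/f["fy"],-1.]); return T[:3,3]+w*(z-T[2,3])/w[2]
a=.155; X=np.array([np.cos(a),np.sin(a),0]); Y=np.array([-X[1],X[0],0])
J=lambda p:np.round([(p-[518.7,97.5,0])@X,(p-[518.7,97.5,0])@Y],1)
E
python3 - <<'E'
from h import *
import pickle
s,f=pickle.load(open("w1.pkl","rb"))
for n,u,v,z in(("tip",321.5,107,34),("mark in",237,100,34),("mark mid",234.5,72,34),("mark out",232,43,34),("h top far",310,183,106),("h top",335,183,106),("h near",322,283,106),("slide L",173,176,34),("slide R",440,176,34)): print(n,J(wz(s,f,u,v,z)))
print("tool",J(s["eef_pos"]))
E
```

```text
tip [ 1.6 73.6]
mark in [-54.2  77.9]
mark mid [-54.9  95.1]
mark out [-55.4 112.3]
h top far [-4.7 35.7]
h top [ 8.6 35.7]
h near [  1.8 -21.7]
slide L [-101.7   27.5]
slide R [84.2 27.8]
tool [ 0.5 -2.6]
```

Call:
apply_moves:
  deltas:
    - {"claw":-1,"delta_pos":[0.25,0.1,4.0],"yaw":0}
    - {"claw":-1,"delta_pos":[0,0,4.0],"yaw":0}
    - {"claw":-1,"delta_pos":[0,0,2.5],"yaw":0}
    - {"claw":-1,"delta_pos":[0,0,1.5],"yaw":0}
    - {"claw":-1,"delta_pos":[0,0,0],"yaw":0}
    - {"claw":-1,"delta_pos":[0,0,0],"yaw":0}

```text
clock: 10.7
eef_pos: [520.7, 97.3, 239.6]
tcp_rot: [3.14, -0.0, 1.724]
contact_force: [-0.2, -0.4, -0.6]
opening: 0.998
grasp_force: 0.0
```

Call:
apply_moves:
  deltas:
    - {"claw":0.6,"delta_pos":[0,0,0],"yaw":0}
    - {"claw":1,"delta_pos":[0,0,0],"yaw":0}
    - {"claw":1,"delta_pos":[0,0,0],"yaw":0}
    - {"claw":1,"delta_pos":[0,0,0],"yaw":0}
    - {"claw":1,"delta_pos":[0,0,0],"yaw":0}
  grip_force: 40

```text
clock: 11.32
eef_pos: [520.1, 97.6, 238.9]
tcp_rot: [-3.141, 0.0, 1.725]
contact_force: [-2.5, -0.6, 4.7]
opening: 0.181
grasp_force: 39.6
```

The opening is 15.4 mm, so the 16 mm plate is gripped. Now I'll pull along the slide.

Call:
apply_moves:
  deltas:
    - {"claw":1,"delta_pos":[0,-0.8,0],"yaw":0}
    - {"claw":1,"delta_pos":[0,-1.0,0],"yaw":0}
    - {"claw":1,"delta_pos":[0,-1.0,0],"yaw":0}
    - {"claw":1,"delta_pos":[0,-1.0,0],"yaw":0}
    - {"claw":1,"delta_pos":[0,-1.0,0],"yaw":0}
    - {"claw":1,"delta_pos":[0,-0.8,0],"yaw":0}
    - {"claw":1,"delta_pos":[0,0,0],"yaw":0}
    - {"claw":1,"delta_pos":[0,0,0],"yaw":0}

```text
clock: 12.32
eef_pos: [465.5, 88.9, 238.9]
tcp_rot: [3.139, 0.0, 1.725]
contact_force: [6.9, -1.4, -3.6]
opening: 0.181
grasp_force: 40.5
```

```bash
python3 - <<'E'
from h import *
import pickle
s=r.sense(); f=r.grab_frame("wrist"); t=r.grab_frame("top"); print(s["eef_pos"],s["contact_force"],s["opening"],J(s["eef_pos"]))
pickle.dump((s,f,t),open("w2.pkl","wb"))
a=cv2.resize(t["img"][300:380,235:315],(480,480),interpolation=cv2.INTER_CUBIC)
b=cv2.resize(f["img"],None,fx=.5,fy=.5)
b=f["img"][0:480,160:480]
cv2.imwrite("pics/c2.png",np.hstack([a,b]))
E
```

```text
[465.4865562   88.90045963 238.92686442] [ 6.91503393 -1.36656375 -3.55131384] 0.18128852492940153 [-53.9  -0.3]
```

View pics/c2.png

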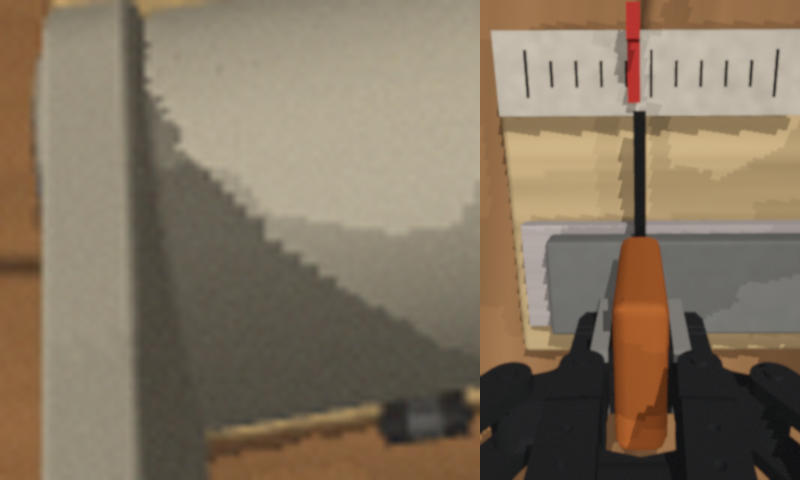

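In the wrist half of the crop, the pointer tip is at (320,112) and the mark bar is at col ~314. The pointer is about 10 px wide for 5 mm, so another 3 mm is needed.

Call:
apply_moves:
  deltas:
    - {"claw":1,"delta_pos":[0,-0.2,0],"yaw":0}
    - {"claw":1,"delta_pos":[0,-0.1,0],"yaw":0}
    - {"claw":1,"delta_pos":[0,0,0],"yaw":0}
    - {"claw":1,"delta_pos":[0,0,0],"yaw":0}
    - {"claw":1,"delta_pos":[0,0,0],"yaw":0}

```text
clock: 13.05
eef_pos: [462.7, 88.5, 238.9]
tcp_rot: [3.138, 0.0, 1.725]
contact_force: [8.0, -0.1, -4.0]
opening: 0.179
grasp_force: 40.6
```

```bash
python3 - <<'E'
from h import *
s=r.sense(); f=r.grab_frame("wrist"); q=r.grab_frame("scene"); print(s["eef_pos"],s["contact_force"],s["opening"],s["grasp_force"],J(s["eef_pos"]))
a=cv2.resize(f["img"][0:150,240:400],None,fx=4,fy=4,interpolation=cv2.INTER_CUBIC)[:480,:440]
a=cv2.resize(f["img"][0:160,255:380],(400,512),interpolation=cv2.INTER_CUBIC)
b=cv2.resize(q["img"][140:310,185:318],(400,512),interpolation=cv2.INTER_CUBIC)
cv2.imwrite("pics/c3.png",np.hstack([a,b]))
E
```

```text
[462.69013611  88.49008339 238.94793573] [ 7.97082244 -0.13201315 -4.02018544] 0.17929633043625343 40.57924568653107 [-56.7  -0.3]
```

View pics/c3.png

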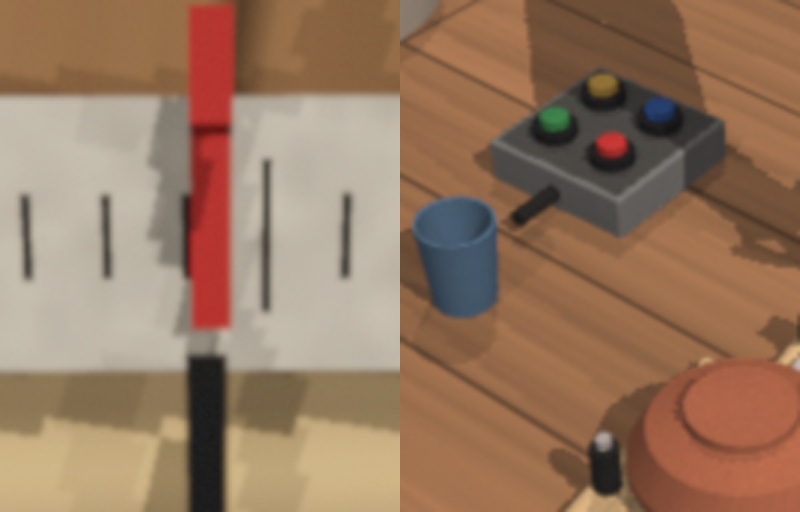

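The crop shows the pointer at cols 190–225 and the mark at 191–231. They line up to within about 1 mm, all keys are up and the dish is undisturbed. The jaw is held still, so I'm handing in.

```bash
python3 -c "
from rig import r
print(r.sign_off())"
```

```text
the job is handed in; nothing more can be done
None
```

I pressed red, yellow and green fully down in that order, left blue alone, and handed in with the jaw gripped still at the red mark (pointer about 1 mm off by my last picture); the hand-in returned no verdict.

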